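# Centre a bud vase on the banding wheel

### The job

Centre the little onion-shaped bud vase on the head of the banding wheel by tapping or nudging its side lightly with a fingertip or the outside of the fingers, so that it ends standing upright and still with its foot within 7 mm of the middle of the wheel head. It stands on a narrow foot and topples easily: do not tip it, hit it hard or send it skidding, and never take it between the fingers, press on its top, lift it or knock it off. Leave the mugs, the other vase, the mould and the brush on the table where they are, and draw the hand clear at the end.

Things in the scene. Friction and masses are not known exactly. Their poses are not given: they have to be found in the camera images.
- wheel: Banding wheel: a flat round dark wooden head, 120 mm in diameter and 14 mm thick, on a dark steel stem and round foot (110 mm across); 95 mm high in all. It is fast to the table and its small clamp screw, on the stem below the head, is done up: the head does not turn. Origin: centre of its underside, on the table; z up.
- wheel_top (a point): The middle of the wheel head's flat upper face, 95 mm above the table, where the vase's foot is to be centred (marked by a 5 mm pale dot).
- vase: White biscuit-fired bud vase, loose, off-centre on the wheel head. Onion-shaped, 52 mm high: flat foot 34 mm across, low belly 58 mm across 11 mm up, drawn in above it (48 mm at 20 mm up, 30 at 28) to a 17 mm neck 42 mm up and a 23 mm lip. About 0.16 kg. Pushed low, at the belly, it slides and stops with the push; pushed higher it topples. Origin: centre of its foot's underside; z along its axis.
- mug_a: Bystander: white mug, 76 mm wide and 82 mm high with a handle, loose on the table. Origin: centre of its underside.
- mug_b: Bystander: white mug, 76 mm wide and 82 mm high with a handle, loose on the table. Origin: centre of its underside.
- mug_c: Bystander: white mug, 76 mm wide and 82 mm high with a handle, loose on the table. Origin: centre of its underside.
- spare_vase: Bystander: a second bud vase of the same shape, loose on the table. Origin: centre of its foot's underside.
- mould: Bystander: plaster mould block, 75 x 60 x 50 mm, loose on the table. Origin: centre of its underside.
- brush: Bystander: brush about 150 mm long lying on the table. Origin: on its underside.
Mind the look-alikes: they are no part of the job. Leave any blue or green look-alike of the vase alone. What is shaped like the wheel but red is not meant.

How it is judged (in metres and radians):
At the end, for the whole second after the job is handed in: The vase stands upright (within 0.06 rad) and at rest on the wheel head, its foot's centre within 7 mm, horizontally, of the middle of the head (horizontal distance between vase and wheel_top below 0.007 m and z of vase in the frame of wheel_top between -0.003 and 0.003 m and angle between vase's own z axis and vertical below 0.06 rad and linear speed of vase below 0.01 m/s and angular speed of vase below 0.1 rad/s); the robot touches nothing.
It fails at once if the vase is tipped by more than 0.35 rad, lifted more than 8 mm, or knocked off the wheel head (angle between vase's own z axis and vertical above 0.35 rad or z of vase in the frame of wheel_top above 0.008 m or z of vase in the frame of wheel_top below -0.01 m).
It fails at once if the vase is hit or pressed with more than 10 N (contact force between any of the fingers, the arm and vase above 10 N).
It fails at once if the vase is sent skidding (faster than 0.2 m/s) (linear speed of vase above 0.2 m/s).
It fails at once if the vase is touched while it is between the fingers or under them (grasp point within 16 mm of its axis) (contact force between the fingers and vase above 0.1 N and horizontal distance between the grasp point and vase below 0.016 m).
It fails at once if a mug, the spare vase, the mould or the brush is moved more than 15 mm (distance of any of mug_a, mug_b, mug_c, spare_vase, mould, brush from where it was at the start of the episode above 0.015 m).
It also fails if it takes over 48 s, if anything falls off the work surface, if the arm or the gripper's body presses on something with over 40 N, if the wrist force passes 120 N, or if a joint passes its speed limit or range.

### The arm

A 6-joint arm with a two-finger parallel gripper is mounted at the origin on the work surface. World frame = base frame: x ahead of the robot, y to its left, z up, the work surface at z = 0. Lengths are in m, angles in degrees, forces in N, time in s.
With the tool pointing down it reaches from about 0.35 to 0.875 m from the base axis. Payload 4.2 kg.
Tool frame: the origin (TCP) lies at the centre of the arm's flange, where the gripper is bolted on; the fingertips stand 182 mm ahead of it and the grasp point (between the pads) lies 164 mm ahead of it (r.nose_length is the distance from the TCP to the fingertips, in m); z points along the fingers, y is the line along which they close (so a half turn about z gives the same grasp; the last joint's range is limited). The gripper opens to 87 mm and grips with 3 to 60 N. Pads are 19 mm wide; open, the fingers measure 117 mm over their backs; the gripper's body (75 mm by 190 mm) begins 51 mm behind the grasp point.
Start: joints at [-48.896, 22.042, 0.453, 0, -68.411, -14.817], TCP at [0.277, -0.56, 0.405] pointing down, gripper open.
Joint ranges: [-179.83, 179.83], [-69.29, 118.12], [-61.27, 80.66], [-181.25, 117.63], [-171.15, -9.14], [-177.46, 177.46]. Speed limits (degrees/s): [159.86, 159.86, 180, 180, 180, 180].

### API

Orientations are given as a 3x3 rotation matrix whose columns are the frame's x, y, z axes.
In Python, from station import r, vision gives the robot as it stands. The module is installed in compiled form; this text tells all that it offers.
- The arm moves only by the shell command python3 -m creep 'ROWS'. ROWS is JSON, a list of rows, each a list of 7 numbers: the opening, from -1 (shut) to 1 (fully open), then the shift along the tool's x, y, z in mm, then the turn, a rotation vector about the tool's x, y, z in degrees. A call has 1 to 8 rows; each row is the pose to reach, as a shift and turn from the pose commanded when the call began, along the tool's axes at that moment; what a row does not reach only later rows make up. A row lasts 1/12 s, in which the tool goes at most 41.7 mm and 7.16 degrees, less where a joint would pass 70% of its speed; a pose out of reach is approached as far as the arm can. A call with a gripper value outside its range is refused whole. The fingers move at their own pace and stop on an object; the grip force is fixed at half the most. Time passes only in rows, so rows that repeat a pose let the fingers close. It gives the time, the measured TCP pose, the force, the opening and the grip force at its end, in the units of the state.
- r.sense(): the state, without advancing time (a new reading comes with each control period).
- vision.capture(name): name is "scene" or "top" or "wrist"; returns (picture, depth): 400x640x3 uint8, red, green, blue; 400x640 float32, m along the optical axis (not along the pixel's ray), 0 where there is no reading.
- vision.camera_model(name): a dict with "vertical_fov" (degrees; the focal length in pixels is half the picture's height over the tangent of half this angle, whatever the lens; pixels are square), "cx", "cy" (the principal point, pixels), "distortion" ([k1, k2, p1, p2, k3] as OpenCV has them; the pictures are not rectified), "extrinsics" (4x4, takes a point from camera to world coordinates); the wrist camera has in their place "mount" (4x4, takes a point from camera to tool coordinates, whose origin is the TCP and whose axes are the flange's). Camera axes: x right, y down, z forward; pixel columns grow to the right and rows downward; lengths in m; the calibration is good to about 2 mm. A picture is of the moment at which its call begins: read the wrist's pose just before it. camera_model takes no time and is no camera call.
- r.finish_job(): hands the job in; it is judged then, once.
Trained networks look in the newest picture that a camera, given by its name, has taken for a name from the list of things; names that differ only in an ending like _2 or _b are one class to them, and where a whole thing is asked for, a point or a joint stands for the part that bears it (a point fixed in the world has none). Each returns a list of dicts, best first, with "conf" (0 to 1); they miss things now and then, are a little off and sometimes report something else, mostly with a low value. They report only what shows in the picture. A call takes as long as a camera call. They do not tell look-alikes from the thing itself.
- vision.find_in(camera, thing): "uv" ([column, row] in pixels, amid what is visible of it).
- vision.cut_out(camera, thing): "region" (400x640 bool, what is visible of it) and "uv" ([column, row] in pixels, amid what is visible of it).
The state is a dict: "time_s": time; "joints": joint angles; "joint_velocities": joint speeds; "effort": joint torques, N m; "tcp_pos": TCP position; "ee_rot": TCP orientation; "wrist_force": force on the tool from outside, world axes, zero at the start; "moment": the same for the moment, N m; "gripper_width": opening from 0.0 (shut) to 1.0 (fully open); "gripper_force": force on a finger pad.
Only numpy, scipy, OpenCV 4.12 (cv2) and the standard library are available. Lean on these libraries where they do the work, as an engineer would, in place of code of your own. Each camera call takes 0.05 s, during which the arm holds its last target. There are 200 camera calls.

## Working session

There is one attempt and no reset: what is moved stays moved. The work goes in short steps, Python scripts to look and compute and a shell command to move; the robot and the scene stay as the last step left them, time stands still between calls to the robot, and variables do not carry over. Pictures are saved under pics/ and viewed, at most 10 in all, crops included, and the job is handed in when it is done.

```bash
mkdir -p pics; cat > h.py <<'E'
import numpy as np, cv2
from station import r, vision
def model(n):
    m=vision.camera_model(n); f=200/np.tan(np.radians(m["vertical_fov"])/2)
    K=np.array([[f,0,m["cx"]],[0,f,m["cy"]],[0,0,1.]])
    if "extrinsics" in m: T=np.array(m["extrinsics"])
    else:
        s=r.sense(); W=np.eye(4); W[:3,:3]=s["ee_rot"]; W[:3,3]=s["tcp_pos"]; T=W@np.array(m["mount"])
    return K,np.array(m["distortion"],float),T
def rays(M,uv):
    K,d,T=M; p=cv2.undistortPoints(np.array(uv,float).reshape(-1,1,2),K,d).reshape(-1,2)
    return np.c_[p,np.ones(len(p))]
def pts(M,uv,z):  # z depth
    return (rays(M,uv)*np.array(z).reshape(-1,1))@M[2][:3,:3].T+M[2][:3,3]
def onz(M,uv,z):
    d=rays(M,uv)@M[2][:3,:3].T; o=M[2][:3,3]
    return o+d*((z-o[2])/d[:,2])[:,None]
def proj(M,P):
    K,d,T=M; Ti=np.linalg.inv(T); rv=cv2.Rodrigues(Ti[:3,:3])[0]
    return cv2.projectPoints(np.array(P,float).reshape(-1,1,3),rv,Ti[:3,3],K,d)[0].reshape(-1,2)
def save(n,im,): cv2.imwrite("pics/"+n,im[...,::-1])
E
python3 - <<'E'
from h import *
s=r.sense(); print(s["time_s"],s["tcp_pos"],np.round(s["ee_rot"],3).tolist())
for n in ("top","scene"):
    M=model(n); im,d=vision.capture(n); save(n+"1.png",im); print(n,M[2][:3,3])
    for t in ("vase","wheel"):
        for q in vision.cut_out(n,t):
            R=q["region"]; v,u=np.nonzero(R&(d>0))
            if len(u)==0: continue
            P=pts(M,np.c_[u,v],d[v,u]); print(t,round(q["conf"],2),np.round(q["uv"]),len(u),P.min(0).round(3),P.max(0).round(3),np.median(P,0).round(3),im[v,u].mean(0).round())
E
```

```text
0.0 [ 0.27672254 -0.5601646   0.40367714] [[-0.897, -0.443, -0.001], [-0.443, 0.897, 0.002], [0.0, 0.002, -1.0]]
top [ 0.44008129 -0.01947691  0.93024318]
vase 0.95 [275. 266.] 426 [ 0.398  0.041 -0.002] [0.456 0.096 0.056] [0.426 0.067 0.024] [38. 67. 33.]
vase 0.89 [353. 181.] 445 [ 0.596 -0.136  0.103] [ 0.65  -0.083  0.151] [ 0.618 -0.107  0.12 ] [106. 100.  93.]
vase 0.81 [359. 153.] 340 [ 0.693 -0.171  0.01 ] [ 0.748 -0.119  0.057] [ 0.713 -0.142  0.025] [28. 42. 75.]
vase 0.67 [391. 268.] 1127 [ 0.365 -0.273 -0.003] [ 0.465 -0.171  0.086] [ 0.422 -0.22   0.022] [103.  97.  89.]
wheel 0.82 [460. 274.] 2536 [ 0.346 -0.456 -0.002] [ 0.476 -0.301  0.1  ] [ 0.411 -0.353  0.095] [115.  18.  14.]
wheel 0.59 [355. 201.] 1611 [ 0.534 -0.193 -0.002] [ 0.644 -0.058  0.109] [ 0.581 -0.119  0.096] [60. 36. 21.]
wheel 0.51 [392. 269.] 1146 [ 0.362 -0.269 -0.002] [ 0.467 -0.171  0.086] [ 0.422 -0.221  0.024] [103.  98.  89.]
scene [ 1.19609358 -0.61995564  0.98852667]
vase 0.86 [303. 223.] 343 [ 0.583 -0.139  0.092] [ 0.651 -0.075  0.153] [ 0.631 -0.116  0.118] [185. 178. 163.]
vase 0.74 [317. 276.] 306 [ 0.685 -0.174 -0.004] [ 0.746 -0.11   0.055] [ 0.725 -0.153  0.024] [ 37.  64. 135.]
vase 0.74 [304. 182.] 181 [0.408 0.041 0.008] [0.457 0.089 0.056] [0.437 0.061 0.024] [ 35. 110.  44.]
wheel 0.96 [290. 237.] 1487 [ 0.535 -0.178 -0.004] [ 0.654 -0.058  0.107] [ 0.603 -0.137  0.091] [72. 50. 37.]
wheel 0.63 [186. 240.] 1910 [ 0.312 -0.422 -0.002] [ 0.473 -0.274  0.102] [ 0.425 -0.369  0.093] [178.  22.  18.]
```

View pics/top1.png

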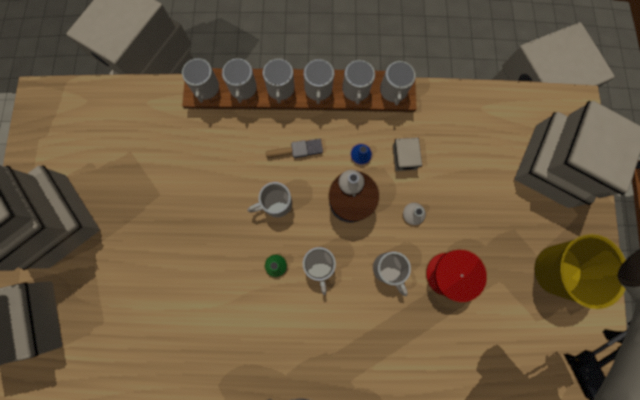

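View pics/scene1.png

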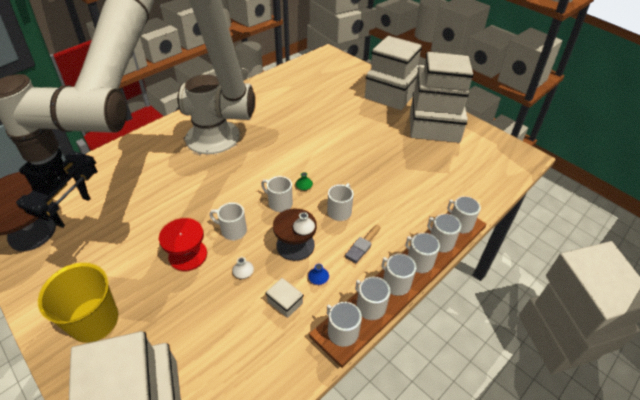

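Candidates in top view: white vase on the dark wheel (350,181), spare white vase on the table (414,214), green (275,266), blue (361,153). Wheels: dark brown (353,197) vs red (458,276). I choose the white vase on the dark wheel.

```bash
cat >> h.py <<'E'
from scipy.optimize import least_squares
def circ(P,R):
    f=lambda c:np.hypot(P[:,0]-c[0],P[:,1]-c[1])-R
    return least_squares(f,P[:,:2].mean(0),loss="soft_l1",f_scale=.002).x
def measure(n,near=(0.595,-0.118)):
    """head rim circle + vase belly outline circle from masks, one view"""
    M=model(n); im,d=vision.capture(n); v,u=np.nonzero(d>0)
    P=pts(M,np.c_[u,v],d[v,u]); k=np.hypot(P[:,0]-near[0],P[:,1]-near[1])<.075
    P=P[k];v=v[k];u=u[k]
    g=im[v,u].astype(float).sum(1)
    hz=P[(P[:,2]>.085)&(P[:,2]<.099)]
    zt=np.median(hz[:,2]) if len(hz) else np.nan
    # head: outline of all points at/above head height seen on plane z=.095
    m=np.zeros(im.shape[:2],np.uint8); kk=(P[:,2]>.088); m[v[kk],u[kk]]=1
    # vase: known surface of revolution fit to depth points
    vz=P[(P[:,2]>zt+.006)]
    zs=np.array([0,.011,.020,.028,.042,.052]); rs=np.array([.017,.029,.024,.015,.0085,.0115])
    f=lambda c:np.hypot(vz[:,0]-c[0],vz[:,1]-c[1])-np.interp(vz[:,2]-.095-c[2],zs,rs)
    s=least_squares(f,[*vz[:,:2].mean(0),0],loss="soft_l1",f_scale=.002)
    return M,im,d,m,hz,zt,s.x,np.abs(s.fun).mean(),len(vz)
def rim(M,im,near,z=.095,R=.06):
    """fit the head's upper rim: maximise outward brightness step along projected circle"""
    g=cv2.GaussianBlur(im.astype(np.float32),(0,0),1).max(2)
    a=np.linspace(0,2*np.pi,180,endpoint=False)
    def sc(c):
        def ring(r): 
            q=proj(M,np.c_[c[0]+r*np.cos(a),c[1]+r*np.sin(a),np.full(180,z)]).astype(np.float32)
            return cv2.remap(g,q[:,0].reshape(-1,1),q[:,1].reshape(-1,1),cv2.INTER_LINEAR)[:,0]
        return np.clip(ring(R+.002)-ring(R-.002),-15,25).mean()
    best=max(((sc((near[0]+i*.001,near[1]+j*.001)),near[0]+i*.001,near[1]+j*.001) for i in range(-15,16) for j in range(-15,16)))
    return best
E
python3 - <<'E'
from h import *
print(np.round(vision.camera_model("wrist")["mount"],3).tolist())
for n in("top","scene"):
    M,im,d,m,hz,zt,c,e,k=measure(n); print(n,"zt",zt,"vase",c.round(4),e,k,"headcirc bbox",hz.min(0).round(4),hz.max(0).round(4),"rim",rim(M,im,(.595,-.118)))
E
python3 -m creep '[[-1,-560,235,0,0,0,0],[-1,-560,235,0,0,0,0],[-1,-560,235,0,0,0,0],[-1,-560,235,0,0,0,0],[-1,-560,235,0,0,0,0],[-1,-560,235,0,0,0,0],[-1,-560,235,0,0,0,0],[-1,-560,235,0,0,0,0]]'
```

```text
[[-0.0, -0.964, -0.266, 0.073], [1.0, -0.0, -0.001, -0.001], [0.001, -0.266, 0.964, 0.02], [0.0, 0.0, 0.0, 1.0]]
top zt 0.09567891487120028 vase [ 0.6239 -0.1098  0.0008] 0.0014733230652030703 467 headcirc bbox [ 0.5343 -0.1759  0.0862] [ 0.6539 -0.0581  0.099 ] rim (np.float32(17.876657), 0.59, -0.11399999999999999)
scene zt 0.09383357228069233 vase [ 0.6221 -0.1088 -0.0008] 0.0018911511512758562 326 headcirc bbox [ 0.5326 -0.1778  0.0852] [ 0.6546 -0.0577  0.0985] rim (np.float32(16.645449), 0.597, -0.121)
time_s: 1.07
tcp_pos: [0.4962, -0.3067, 0.4051]
ee_rot: [[-0.897, -0.443, 0.001], [-0.443, 0.897, -0.0], [-0.0, -0.0, -1.0]]
wrist_force: [-0.1, -1.4, 0.0]
gripper_width: 0.478
gripper_force: 0.0
```

```bash
python3 -m creep '[[-1,-263,110,0,0,0,5],[-1,-263,110,0,0,0,10],[-1,-263,110,0,0,0,10],[-1,-263,110,0,0,0,10],[-1,-263,110,0,0,0,10],[-1,-263,110,0,0,0,10],[-1,-263,110,0,0,0,10],[-1,-263,110,0,0,0,10]]'
python3 -m creep '[[-1,0,0,0,0,0,0],[-1,0,0,0,0,0,0],[-1,0,0,0,0,0,0]]'
python3 - <<'E'
from h import *
s=r.sense();print(s["tcp_pos"],np.round(s["ee_rot"],3).tolist())
M,im,d,m,hz,zt,c,e,k=measure("wrist"); save("w1.png",im); print("zt",zt,"vase",c.round(4),e,k,hz.min(0).round(4),hz.max(0).round(4),rim(M,im,(.594,-.1175)))
print(proj(M,[[.594,-.1175,.095]]),proj(M,[[*c[:2],.147]]))
E
```

```text
time_s: 1.73
tcp_pos: [0.6857, -0.0884, 0.4031]
ee_rot: [[-0.958, -0.286, 0.001], [-0.286, 0.958, 0.001], [-0.001, 0.0, -1.0]]
wrist_force: [0.7, -0.6, -0.4]
gripper_width: 0.004
gripper_force: 0.0
time_s: 1.98
tcp_pos: [0.6817, -0.0945, 0.405]
ee_rot: [[-0.96, -0.279, -0.0], [-0.279, 0.96, -0.0], [0.0, -0.0, -1.0]]
wrist_force: [1.1, -0.4, -1.0]
gripper_width: 0.005
gripper_force: 0.0
[ 0.68168902 -0.09448585  0.40496915] [[-0.96, -0.279, -0.0], [-0.279, 0.96, -0.0], [0.0, -0.0, -1.0]]
zt 0.09469861373405136 vase [ 0.6501 -0.1048  0.0067] 0.01088969611281956 53159 [ 0.533  -0.1766  0.0919] [ 0.6514 -0.0576  0.0982] (np.float32(24.35838), 0.592, -0.1175)
[[321.77308896  95.20499465]] [[317.93587991 165.5690395 ]]
```

View pics/w1.png

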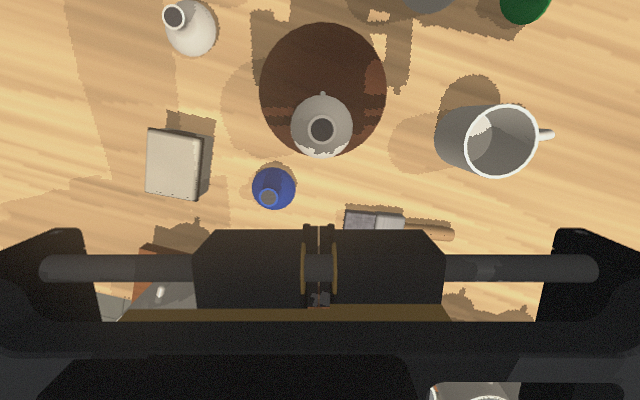

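The close view confirms the choice: white vase (lip at 321,128) on the dark wheel (centre dot about 322,94), blue look-alike at (273,188), and the fingers at (320,270). The vase fit took in gripper points, so I'll limit its height.

```bash
sed -i 's/vz=P\[(P\[:,2\]>zt+.006)\]/vz=P[(P[:,2]>zt+.006)\&(P[:,2]<.152)\&(np.hypot(P[:,0]-near[0],P[:,1]-near[1])<.066)]/' h.py
cat > look.py <<'E'
from h import *
W=np.array([.594,-.1175])
s=r.sense();M,im,d,m,hz,zt,c,e,k=measure("wrist",W)
from sys import argv
if len(argv)>1: save(argv[1],im)
p=np.array(s["tcp_pos"]);R=np.array(s["ee_rot"])
print("t",s["time_s"],"tcp",p.round(4),"zt",round(zt,4),"vase",c.round(4),round(e,4),k,"rim",rim(M,im,W))
o=(W-c[:2]);print("needed push mm world",(o*1e3).round(1),"tool xy",(R.T@np.r_[o,0]*1e3).round(1),"tcp->vase tool",(R.T@np.r_[c[:2]-p[:2],0]*1e3).round(1),"tip z",p[2]-.182, "F",s["wrist_force"])
E
python3 look.py; python3 -c "
from h import *
M=model('wrist'); print(onz(M,[[322,94],[322,90]],.095))"
```

```text
t 2.0333 tcp [ 0.6816 -0.0947  0.4052] zt 0.0947 vase [ 6.217e-01 -1.099e-01 -5.000e-04] 0.0012 3097 rim (np.float32(24.300358), np.float64(0.592), np.float64(-0.1175))
needed push mm world [-27.7  -7.6] tool xy [28.7  0.4 -0. ] tcp->vase tool [61.8  2.1 -0. ] tip z 0.22319693675292396 F [ 0.13005876  0.22457175 -0.64291001]
[[ 0.59295258 -0.11778513  0.095     ]
 [ 0.58957858 -0.11877602  0.095     ]]
```

```bash
python3 -m creep '[[-1,0,1,25,0,0,0],[-1,0,2,50,0,0,0],[-1,0,2,75,0,0,0],[-1,0,2,95,0,0,0],[-1,0,2,110,0,0,0],[-1,0,2,118,0,0,0],[-1,0,2,123,0,0,0],[-1,0,2,123,0,0,0]]'
python3 -m creep '[[-1,2,0,0,0,0,0],[-1,5,0,0,0,0,0],[-1,8,0,0,0,0,0],[-1,11,0,0,0,0,0],[-1,13,0,0,0,0,0],[-1,14,0,0,0,0,0],[-1,14,0,0,0,0,0],[-1,14,0,0,0,0,0]]'
python3 look.py w2.png
```

```text
time_s: 2.75
tcp_pos: [0.6815, -0.0921, 0.2813]
ee_rot: [[-0.96, -0.28, -0.001], [-0.28, 0.96, -0.0], [0.001, 0.0, -1.0]]
wrist_force: [0.1, -0.2, -0.9]
gripper_width: 0.005
gripper_force: 0.0
time_s: 3.42
tcp_pos: [0.6683, -0.0955, 0.2819]
ee_rot: [[-0.96, -0.28, 0.0], [-0.28, 0.96, -0.0], [-0.0, -0.0, -1.0]]
wrist_force: [0.9, 0.3, 0.3]
gripper_width: 0.006
gripper_force: 0.0
t 3.4167 tcp [ 0.6683 -0.0955  0.2819] zt 0.0947 vase [ 6.219e-01 -1.098e-01 -4.000e-04] 0.0015 9123 rim (np.float32(19.34657), np.float64(0.593), np.float64(-0.11649999999999999))
needed push mm world [-27.9  -7.7] tool xy [28.9  0.5 -0. ] tcp->vase tool [48.6 -0.8 -0. ] tip z 0.09990887713531621 F [0.86760125 0.25165063 0.30531498]
```

View pics/w2.png

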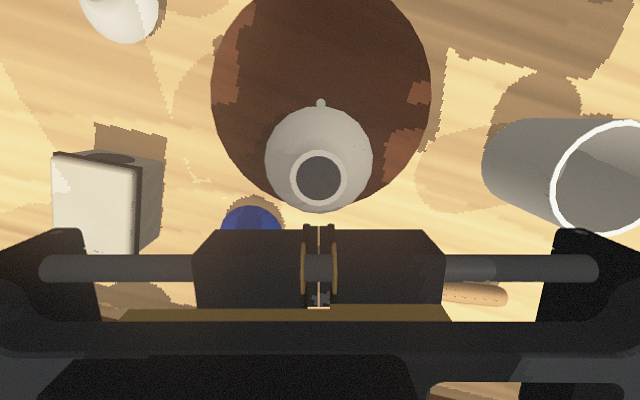

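Vase at (318,175), dot just showing at (321,103), finger lined up laterally. Pushing slowly in along tool x.

```bash
python3 -m creep '[[-1,3,-1,0,0,0,0],[-1,6,-1,0,0,0,0],[-1,8,-1,0,0,0,0],[-1,10,-1,0,0,0,0],[-1,12,-1,0,0,0,0],[-1,14,-1,0,0,0,0],[-1,16,-1,0,0,0,0],[-1,18,-1,0,0,0,0]]'
python3 look.py
```

```text
time_s: 4.13
tcp_pos: [0.6513, -0.1015, 0.2818]
ee_rot: [[-0.96, -0.281, 0.0], [-0.281, 0.96, 0.0], [-0.0, -0.0, -1.0]]
wrist_force: [1.4, 0.7, 0.0]
gripper_width: 0.006
gripper_force: 0.5
t 4.1333 tcp [ 0.6513 -0.1015  0.2818] zt 0.0947 vase [ 0.6154 -0.1123  0.0008] 0.0035 9851 rim (np.float32(20.648758), np.float64(0.592), np.float64(-0.1185))
needed push mm world [-21.4  -5.2] tool xy [21.9  1.  -0. ] tcp->vase tool [37.5 -0.4 -0. ] tip z 0.09982234019209718 F [1.38101465 0.68026155 0.03495282]
```

```bash
python3 -m creep '[[-1,2,0,0,0,0,0],[-1,4,0,0,0,0,0],[-1,6,0,0,0,0,0],[-1,8,0,0,0,0,0],[-1,10,0,0,0,0,0],[-1,12,0,0,0,0,0],[-1,14,0,0,0,0,0],[-1,15,0,0,0,0,0]]'
python3 look.py w3.png
```

```text
time_s: 4.85
tcp_pos: [0.6367, -0.1058, 0.2818]
ee_rot: [[-0.96, -0.28, -0.0], [-0.28, 0.96, 0.0], [0.0, 0.0, -1.0]]
wrist_force: [1.9, 0.2, 0.1]
gripper_width: 0.001
gripper_force: 0.5
t 4.85 tcp [ 0.6367 -0.1058  0.2818] zt 0.0947 vase [ 0.6009 -0.1169  0.0009] 0.0038 9978 rim (np.float32(18.248304), np.float64(0.591), np.float64(-0.1175))
needed push mm world [-6.9 -0.6] tool xy [6.8 1.4 0. ] tcp->vase tool [37.5 -0.7  0. ] tip z 0.09976480060138043 F [1.87732007 0.24236785 0.13516623]
```

View pics/w3.png

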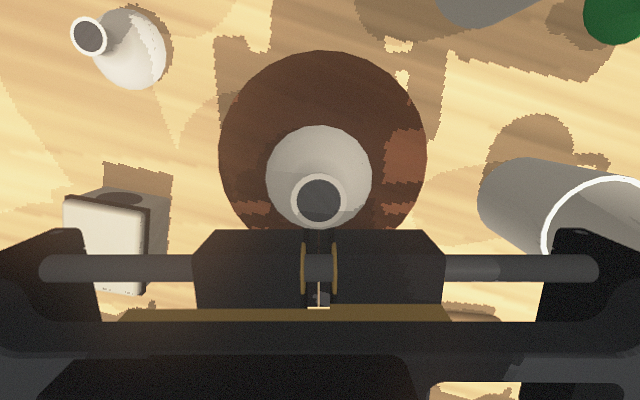

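The vase (318,195) is still standing, with the head spanning columns 219–427 and its centre around (322,150). About 7 mm are left.

```bash
python3 -m creep '[[-1,2,0,0,0,0,0],[-1,4,0,0,0,0,0],[-1,5,0,0,0,0,0],[-1,6,0,0,0,0,0],[-1,7,0,0,0,0,0],[-1,7,0,0,0,0,0],[-1,7,0,0,0,0,0]]'
python3 -m creep '[[-1,-3,0,0,0,0,0],[-1,-8,0,0,0,0,0],[-1,-16,0,0,0,0,0],[-1,-24,0,0,0,0,0],[-1,-32,0,0,0,0,0],[-1,-40,0,0,0,0,0],[-1,-45,0,0,0,0,0],[-1,-45,0,0,0,0,0]]'
python3 -m creep '[[-1,0,0,-20,0,0,0],[-1,0,0,-50,0,0,0],[-1,0,0,-80,0,0,0],[-1,0,0,-110,0,0,0],[-1,0,0,-123,0,0,0],[-1,0,0,-123,0,0,0],[-1,0,0,-123,0,0,0],[-1,0,0,-123,0,0,0]]'
python3 look.py w4.png
python3 - <<'E'
from h import *
for n in("top","scene"):
    M,im,d,m,hz,zt,c,e,k=measure(n); print(n,"vase",c.round(4),e,k,hz.min(0).round(4),hz.max(0).round(4))
E
```

```text
time_s: 5.48
tcp_pos: [0.6301, -0.1077, 0.2817]
ee_rot: [[-0.96, -0.28, -0.0], [-0.28, 0.96, -0.0], [0.0, 0.0, -1.0]]
wrist_force: [0.0, 0.3, -0.2]
gripper_width: 0.006
gripper_force: 0.3
time_s: 6.15
tcp_pos: [0.6746, -0.0946, 0.2814]
ee_rot: [[-0.96, -0.281, 0.0], [-0.281, 0.96, -0.0], [-0.0, -0.0, -1.0]]
wrist_force: [-0.3, 0.1, -0.7]
gripper_width: 0.007
gripper_force: 0.0
time_s: 6.82
tcp_pos: [0.673, -0.095, 0.4031]
ee_rot: [[-0.96, -0.28, -0.003], [-0.28, 0.96, 0.001], [0.003, 0.001, -1.0]]
wrist_force: [0.0, -0.5, 0.1]
gripper_width: 0.004
gripper_force: 0.0
t 6.8167 tcp [ 0.673  -0.095   0.4031] zt 0.0947 vase [ 5.922e-01 -1.195e-01 -5.000e-04] 0.0012 3339 rim (np.float32(25.0), np.float64(0.594), np.float64(-0.11649999999999999))
needed push mm world [1.8 2. ] tool xy [-2.3  1.4 -0. ] tcp->vase tool [84.4 -0.9  0.2] tip z 0.22109911039742897 F [ 0.04374897 -0.5492074   0.09020427]
top vase [ 0.5943 -0.1192  0.0006] 0.0013918138412496162 478 [ 0.5343 -0.1762  0.0862] [ 0.6537 -0.0582  0.099 ]
scene vase [ 0.593  -0.1185 -0.0014] 0.0019154214816622197 320 [ 0.5304 -0.1775  0.0851] [ 0.6544 -0.0573  0.0986]
```

View pics/w4.png

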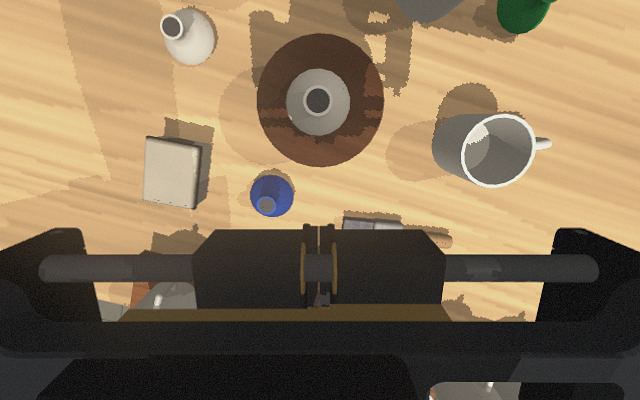

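The vase stands upright at (318,101), near the middle of the head (320,100). All three views put it about 1–3 mm off, and the hand is clear.

```bash
python3 -c "
from station import r
print(r.finish_job())"
```

```text
the job is handed in; nothing more can be done
None
```

The bud vase is standing upright about 1–3 mm from the middle of the wheel head, measured in three camera views; the hand is clear, I moved nothing else, and the job is handed in, though the hand-in call gave no verdict.

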